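Walk a freshly lacquered leg on its heavy base into the drying bay

TASK

The wet, lacquered table leg stands on a heavy metal base plate: walk the base forward into the drying bay with short pushes on the two bare corners of its rear edge, first one and then the other, never letting it slew far round. Bring it fully home, square and seated firmly against both rubber buffers of the stop without ramming them, then back away. Touch only the metal: the leg, its board and the sample strip are wet; leave everything else on the bench where it is.

Things in the scene. Friction and masses are not known exactly. Their poses are not given: they have to be found in the camera images.
- base_center (a point): Centre (half-way up) of the loose bare-aluminium base plate, 130 (its x, forward) x 200 (its y, left) x 22 mm high, lying flat on the bench and carrying the wet work. It starts with its front face 45 to 65 mm short of the bay's mouth, up to 12 mm off the bay's centre line and turned up to 9 degrees. Axes: x forward (to the bay), y left, z up.
- rear_left (a point): Middle of the bare metal at the left end of the base's rear face, half-way up (11 mm above the bench), 81 mm left of the centre line. The bare part runs from 52 to 100 mm left of the centre line and is 22 mm high; push here. Axes as the base.
- rear_right (a point): The same at the right end, 81 mm right of the centre line.
- front_left (a point): Point on the base's front face, half-way up, 75 mm left of the centre line: it meets the left buffer. Axes as the base.
- front_right (a point): The same, 75 mm right of the centre line: it meets the right buffer.
- wet: Wet work fixed on the base, not to be touched; origin and axes of base. Plywood board 105 x 190 x 8 mm, top at 30 mm, rear edge 24 mm ahead of the base's rear face. Red-brown turned leg, at most 64 mm across corners, top at 310 mm, axis 20 mm ahead of centre. Red-brown sample strip 104 mm wide over the middle of the rear edge, at 22 to 28 mm, jutting 25 mm behind the rear face.
- mouth (a point): Centre of the mouth of the drying bay, where the straight part of its two aluminium guide rails begins, 11 mm above the bench. x points into the bay, y left, z up.
- stop_face (a point): Middle of the contact face of the blue stop bar fixed across the bay, 45 to 65 mm inside the mouth; 12 mm above the bench, axes as the bay. The base is home when its front face bears on both buffers, whose faces lie at this point's x.
- tape: Roll of masking tape, 100 mm across, 24 mm high, lying to the left of the bay. Bystander.
- tin: Lacquer tin, 80 mm across, 100 mm high, standing to the right of the bay. Bystander.
- sander: Cork sanding block 110 x 60 x 40 mm. Bystander, on the right.
- cup: White mixing cup, 84 mm across, 100 mm high. Bystander, on the right.
- brush: Brush lying on the left. Bystander.
- thinner: Blue bottle, 70 mm across, 190 mm high, on the left. Bystander.
- jar: Amber jar, 60 mm across, 70 mm high, on the right. Bystander.
- base: The base plate; origin at the centre of its underside, axes as above. With its load 1.2 to 1.8 kg; friction on the bench unknown (6 to 13 N to push it straight, rather less at a corner). Pushed at one rear corner it advances and turns, about a point some 50 to 60 mm beyond its centre on the other side, so its centre advances about 0.4 of the push; pushed aslant, its rear follows sideways.
- bay: The bay's two fixed rails (origin on the bench under mouth, same axes): 14 mm high, 22 mm wide, 240 mm apart inside (20 mm play each side of the base), running 110 mm inwards from the mouth; yellow ends flare outwards over 50 mm ahead of the mouth (tips 165 mm from the centre line). Its floor is the bench itself.
- stop: The stop bar (origin on the bench under stop_face, same axes), 30 x 190 x 24 mm, with two firm black rubber buffers, 36 mm wide, centred 75 mm left and right, 4 to 20 mm above the bench, 9 mm proud of the bar. They hardly give.
There are look-alikes about, which are no part of the job. Several things look just like the stop: the one meant starts farthest to the robot's right.

How it is judged (in metres and radians):
On the way, in this order (a step that is already met when the one before it is completed fails the run):
1. the front of the base has entered between the guide rails (x of each of front_left, front_right in the frame of mouth above 0.005 m), for 0.1 s.
2. the base is pressed firmly (over 4 N) against the stop (contact force between base and stop above 4 N), for 0.2 s.
At the end, for the whole second after the job is handed in: The base stands flat and at rest in the bay, square to it within 0.04 rad, both points of its front face within 3 mm of the stop's buffers (x of each of front_left, front_right in the frame of stop_face above -0.003 m and angle between the x axis of base_center and the x axis of mouth, either way round below 0.04 rad and angle between base_center's own z axis and vertical below 0.03 rad and linear speed of base below 0.01 m/s); the robot touches nothing.
It fails at once if the wet work is touched (contact force between any of the fingers, the arm and wet above 0.3 N).
It fails at once if the base slews more than 0.35 rad (20 degrees) from the bay's direction (angle between the x axis of base_center and the x axis of mouth, either way round above 0.35 rad).
It fails at once if the base is tipped by more than 0.12 rad (angle between base_center's own z axis and vertical above 0.12 rad).
It fails at once if the base is rammed against the stop (over 60 N) (contact force between base and stop above 60 N).
It fails at once if a bystander is shifted by more than 20 mm (distance of any of tape, tin, sander, cup, brush, thinner, jar from where it was at the start of the episode above 0.02 m).
It also fails if it takes over 72 s, if anything falls off the work surface, if the arm or the gripper's body presses on something with over 40 N, if the wrist force passes 120 N, or if a joint passes its speed limit or range.

ROBOT

A 6-joint arm with a two-finger parallel gripper is mounted at the origin on the work surface. World frame = base frame: x ahead of the robot, y to its left, z up, the work surface at z = 0. Lengths are in mm, angles in rad, forces in N, time in s.
With the tool pointing down it reaches from about 325 to 775 mm from the base axis. Payload 5.5 kg.
Tool frame: the origin (TCP) lies at the very end of the fingers, on their centre line; the grasp point (between the pads) lies arm.tcp_to_grasp behind it (arm.tcp_to_grasp is the distance from the TCP to the grasp point, in mm); z points along the fingers, y is the line along which they close (so a half turn about z gives the same grasp; the last joint's range is limited). The gripper opens to 88 mm and grips with 3 to 60 N. Pads are 20 mm wide; open, the fingers measure 115 mm over their backs; the gripper's body (75 mm by 178 mm) begins 61 mm behind the grasp point.
Start: joints at [1.212, 0.091, 1.231, -0, 1.82, -0.057], TCP at [178.348, 572.895, 222.631] pointing down, gripper open.
Joint ranges: [-2.87, 2.87], [-0.86, 2.18], [0.17, 2.46], [-1.51, 4.65], [0.06, 2.69], [-2.65, 2.65]. Speed limits (rad/s): [2.57, 2.57, 3.01, 3.14, 3.14, 3.14].

INTERFACE

Orientations are given as a 3x3 rotation matrix whose columns are the frame's x, y, z axes.
In Python, from rig import monitor, snapshot, get_calibration, ticket, find_in, pinpoint, arm gives the robot as it stands.
- The arm moves only by the tool play_rows, never from a script. Its argument "series" is a list of rows, each a list of 5 numbers: the closure in counts, from 0 (fully open) to 255 (shut), then the shift along the tool's x, y, z in mm, then the turn about the tool's z in degrees. A call has 1 to 10 rows; each row is the pose to reach, as a shift and turn from the pose commanded when the call began, along the tool's axes at that moment; what a row does not reach only later rows make up. A row lasts 1/12 s, in which the tool goes at most 41.7 mm and 7.16 degrees, less where a joint would pass 70% of its speed; a pose out of reach is approached as far as the arm can. A call with a gripper value outside its range is refused whole. The fingers move at their own pace and stop on an object; the grip force is fixed at half the most. Time passes only in rows, so rows that repeat a pose let the fingers close. It gives the time, the measured TCP pose, the force, the opening and the grip force at its end, in the units of the state.
- monitor.get_state(): the state, without advancing time (a new reading comes with each control period).
- snapshot(name): name is "side" or "top"; returns (picture, depth): 420x560x3 uint8, blue, green, red; 420x560 float32, mm along the optical axis (not along the pixel's ray), 0 where there is no reading.
- get_calibration(name): a dict with "K" (3x3 intrinsics, pixels), "R" (3x3) and "t" (3): a world point X has camera coordinates R X + t. Camera axes: x right, y down, z forward; pixel columns grow to the right and rows downward; lengths in mm; the calibration is good to about 2 mm. A picture is of the moment at which its call begins. get_calibration takes no time and is no camera call.
- ticket.close_job(): hands the job in; it is judged then, once.
Trained networks look in the newest picture that a camera, given by its name, has taken for a name from the list of things; names that differ only in an ending like _2 or _b are one class to them, and where a whole thing is asked for, a point or a joint stands for the part that bears it (a point fixed in the world has none). Each returns a list of dicts, best first, with "conf" (0 to 1); they miss things now and then, are a little off and sometimes report something else, mostly with a low value. They report only what shows in the picture. A call takes as long as a camera call. They do not tell look-alikes from the thing itself.
- find_in(thing, camera): "at" ([column, row] in pixels, amid what is visible of it).
- pinpoint(thing, camera): "at" ([column, row] in pixels: a listed point, or the origin of a listed thing).
The state is a dict: "time_s": time; "q": joint angles; "joint_velocities": joint speeds; "joint_efforts": joint torques, N m; "tool_pos": TCP position; "tool_rot": TCP orientation; "force": force on the tool from outside, world axes, zero at the start; "wrist_torque": the same for the moment, N m; "opening": finger opening in mm; "gripper_force": force on a finger pad.
Only numpy, scipy, OpenCV 4.12 (cv2) and the standard library are available. Lean on these libraries where they do the work, as an engineer would, in place of code of your own. Each camera call takes 0.05 s, during which the arm holds its last target. There are 200 camera calls.

## Working session

There is one attempt and no reset: what is moved stays moved. The work goes in short steps, Python scripts to look and compute and a tool call to move; the robot and the scene stay as the last step left them, time stands still between calls to the robot, and variables do not carry over. Pictures are saved under pics/ and viewed, at most 10 in all, crops included, and the job is handed in when it is done.

Besides the shell and the picture viewer there is one more tool, called after ">>>" by a JSON object that holds its "name" and its "arguments". play_rows: Moves the arm, as the interface text tells. Its arguments: {"type":"object","properties":{"series":{"type":"array"}},"required":["series"]}

```bash
mkdir -p pics; ls
cat > h.py <<'E'
import numpy as np, cv2
from rig import *
def ray(cam,uv,z):
    c=get_calibration(cam);K,R,t=map(np.array,(c["K"],c["R"],c["t"]))
    d=R.T@np.linalg.solve(K,[uv[0],uv[1],1.]);o=-R.T@t
    return o+d*(z-o[2])/d[2]
def shot(cam,name=None):
    p,d=snapshot(cam)
    if name: cv2.imwrite(f"pics/{name}.png",p)
    return p,d
E
python3 - <<'E'
from h import *
s=monitor.get_state();print(s["time_s"],s["tool_pos"],np.round(s["tool_rot"],3).tolist(),s["force"],arm.tcp_to_grasp)
H=dict(base_center=11,rear_left=11,rear_right=11,front_left=11,front_right=11,mouth=11,stop_face=12,tin=0,tape=0,sander=0,cup=0,brush=0,thinner=0,jar=0)
for cam in("top","side"):
    shot(cam,cam+"0");c=get_calibration(cam);print(cam,(-np.array(c["R"]).T@np.array(c["t"])).round())
    for n,z in H.items():
        print(n,[(np.round(r["at"]).tolist(),round(r["conf"],2),ray(cam,r["at"],z)[:2].round(1).tolist()) for r in pinpoint(n,cam)[:4]])
print(monitor.get_state()["time_s"])
E
```

```text
pics
0.0 [178.25236689 572.60329062 221.54283216] [[-0.955, 0.297, -0.001], [0.297, 0.955, -0.002], [0.0, -0.002, -1.0]] [-0.19194119 -0.61962308 -0.47144622] 18.700000000000003
top [ 224.  -23. 1290.]
base_center [([280.0, 202.0], 0.79, [559.5, 16.1])]
rear_left [([248.0, 216.0], 0.97, [510.6, 108.1]), ([228.0, 128.0], 0.15, [783.2, 199.1])]
rear_right [([301.0, 231.0], 0.95, [477.4, -53.1])]
front_left [([268.0, 174.0], 0.58, [643.4, 60.0])]
front_right [([312.0, 189.0], 0.84, [607.5, -73.8]), ([144.0, 239.0], 0.21, [414.6, 403.7])]
mouth []
stop_face [([296.0, 154.0], 0.82, [715.0, -19.0]), ([177.0, 307.0], 0.79, [230.0, 277.6])]
tin [([361.0, 180.0], 0.91, [655.0, -222.5])]
tape [([227.0, 125.0], 0.73, [797.8, 206.0]), ([279.0, 203.0], 0.69, [559.0, 18.8]), ([385.0, 280.0], 0.16, [359.5, -304.3])]
sander [([386.0, 281.0], 0.8, [356.1, -307.2])]
cup [([424.0, 203.0], 0.71, [596.5, -412.7]), ([226.0, 127.0], 0.17, [789.7, 205.7])]
brush [([145.0, 235.0], 0.68, [427.3, 404.7])]
thinner [([161.0, 161.0], 0.95, [661.5, 393.1])]
jar [([422.0, 244.0], 0.67, [472.7, -408.6])]
side [ 231.
[... 242 characters left out ...]
])]
front_left []
front_right [([328.0, 206.0], 0.64, [619.4, -61.4]), ([294.0, 194.0], 0.51, [562.0, 9.7])]
mouth []
stop_face [([200.0, 118.0], 0.62, [432.4, 400.2]), ([350.0, 181.0], 0.57, [717.2, -8.8]), ([145.0, 161.0], 0.56, [239.2, 278.1]), ([274.0, 219.0], 0.45, [479.9, -44.8])]
tin [([380.0, 249.0], 0.81, [673.6, -216.2])]
tape [([333.0, 128.0], 0.63, [790.4, 211.7])]
sander [([277.0, 335.0], 0.77, [370.0, -306.2]), ([352.0, 181.0], 0.39, [729.8, -1.1])]
cup [([410.0, 338.0], 0.57, [609.7, -418.7])]
brush [([198.0, 118.0], 0.94, [428.8, 415.4])]
thinner [([271.0, 104.0], 0.83, [666.7, 393.3]), ([375.0, 248.0], 0.68, [665.5, -208.7])]
jar [([345.0, 362.0], 0.78, [468.0, -406.0])]
1.5
```

Run:
```python
import cv2
a=cv2.imread("pics/top0.png")[110:270,200:400];cv2.imwrite("pics/top0c.png",cv2.resize(a,(750,600),interpolation=cv2.INTER_CUBIC))
```

```text
(no output)
```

View pics/top0.png

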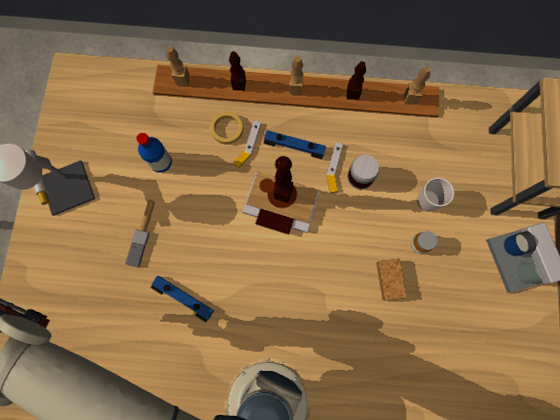

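View pics/top0c.png

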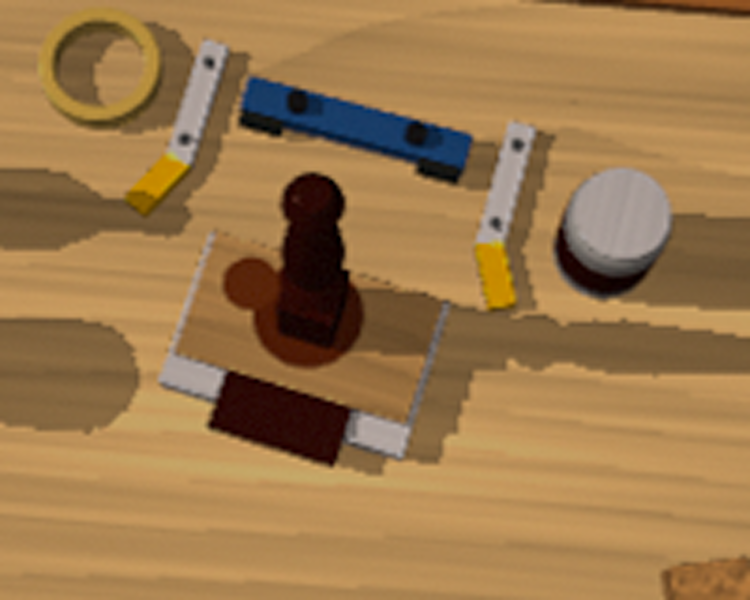

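View pics/side0.png

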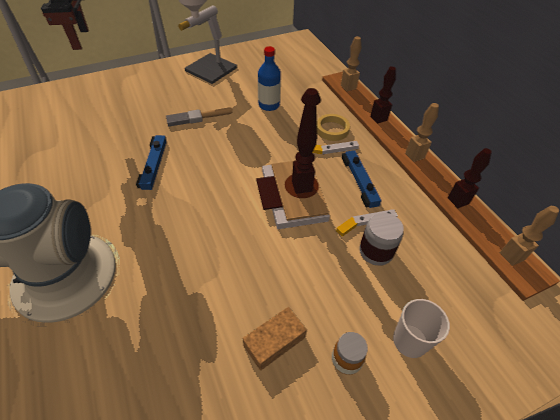

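The top view shows the base at about (280,205), its white rear corners at (250,210) and (301,228). The rails run either side, around (250,140) and (333,160). The right-hand blue stop, between the rails at (295,145), is the one meant; the look-alike is at (182,298). Next I'll fit the poses more precisely.

```bash
cat >> h.py <<'E'
def comps(mask,cam,z,amin=15):
    n,l,st,c=cv2.connectedComponentsWithStats(mask.astype(np.uint8))
    out=[]
    for i in range(1,n):
        if st[i,4]<amin: continue
        v,u=np.nonzero(l==i)
        P=np.array([ray(cam,(a,b),z)[:2] for a,b in zip(u,v)],np.float32)
        out.append((st[i,4],c[i].round(1).tolist(),cv2.minAreaRect(P),P))
    return out
E
python3 - <<'E'
from h import *
p=cv2.imread("pics/top0.png")
hsv=cv2.cvtColor(p,cv2.COLOR_BGR2HSV);h,s,v=cv2.split(hsv)
roi=np.zeros(h.shape,bool);roi[110:240,225:350]=1
def show(n,m,z):
    for a,c,r,P in comps(m&roi,"top",z): print(n,a,c,np.round(r[0],1),np.round(r[1],1),round(r[2],1),cv2.boxPoints(r).round().tolist())
show("blue",(h>95)&(h<130)&(s>120),24)
show("yellow",(h>18)&(h<32)&(s>200)&(v>150),14)
show("white",(s<50)&(v>130),14)
show("metal22",(s<50)&(v>130),22)
show("dark strip",(v<70)&((h<15)|(h>165)),28)
E
```

```text
blue 566 [294.6, 142.8] [746.1 -10.5] [186.3  33.6] 79.0 [[712.0, -99.0], [745.0, -105.0], [780.0, 78.0], [747.0, 84.0]]
yellow 77 [242.2, 156.8] [690.2 144.6] [17.9 42.9] 52.3 [[668.0, 151.0], [702.0, 124.0], [713.0, 139.0], [679.0, 165.0]]
yellow 128 [331.6, 182.8] [ 632.4 -132.7] [52.9 23.2] 15.8 [[604.0, -129.0], [610.0, -151.0], [661.0, -137.0], [655.0, -114.0]]
white 187 [252.2, 136.0] [759.2 121.7] [ 21.1 106.3] 79.6 [[705.0, 121.0], [810.0, 102.0], [813.0, 122.0], [709.0, 142.0]]
white 209 [334.7, 158.1] [ 710.7 -136.4] [ 23.1 103.7] 78.7 [[658.0, -138.0], [759.0, -158.0], [764.0, -135.0], [662.0, -115.0]]
white 127 [250.7, 209.7] [529.  100.5] [46.  25.8] 76.3 [[511.0, 81.0], [536.0, 75.0], [547.0, 120.0], [522.0, 126.0]]
white 120 [301.2, 225.4] [494.4 -50.8] [43.4 24.7] 78.8 [[478.0, -70.0], [502.0, -74.0], [511.0, -32.0], [487.0, -27.0]]
metal22 187 [252.2, 136.0] [755.8 120.8] [ 20.9 105.6] 79.6 [[702.0, 120.0], [806.0, 101.0], [810.0, 122.0], [706.0, 141.0]]
metal22 209 [334.7, 158.1] [ 707.6 -135.7] [ 22.9 103.1] 78.7 [[655.0, -137.0], [756.0, -157.0], [760.0, -135.0], [659.0, -114.0]]
metal22 127 [250.7, 209.7] [527.1  99.8] [45.7 25.7] 76.3 [[509.0, 81.0], [534.0, 75.0], [545.0, 119.0], [520.0, 125.0]]
metal22 120 [301.2, 225.4] [492.7 -50.6] [43.1 24.5] 78.8 [[477.0, -69.0], [501.0, -74.0], [509.0, -32.0], [485.0, -27.0]]Traceback (most recent call last):
  File "<stdin>", line 11, in <module>
  File "<stdin>", line 6, in show
  File "h.py", line 17, in comps
    P=np.array([ray(cam,(a,b),z)[:2] for a,b in zip(u,v)],np.float32)
                ~~~^^^^^^^^^^^^^
  File "h.py", line 4, in ray
    c=get_calibration(cam);K,R,t=map(np.array,(c["K"],c["R"],c["t"]))
ValueError: time passes only in moves, steps and waits
```

>>> {"name": "play_rows", "arguments": {"series": [[255,-210,-256,0,-6.5],[255,-210,-256,0,-6.5],[255,-210,-256,0,-6.5],[255,-210,-256,0,-6.5],[255,-210,-256,0,-6.5],[255,-424,-512,0,-6.5],[255,-424,-512,0,-6.5],[255,-424,-512,0,-6.5],[255,-424,-512,0,-6.5],[255,-424,-512,0,-6.5]]}}

```text
time_s: 2.33
tool_pos: [336.4, 185.5, 223.0]
tool_rot: [[-0.982, 0.187, 0.001], [0.187, 0.982, 0.001], [-0.001, 0.001, -1.0]]
force: [1.7, 1.3, -0.6]
opening: 24.9
gripper_force: 0.0
```

>>> {"name": "play_rows", "arguments": {"series": [[255,-22,-34,0,0],[255,-45,-68,0,0],[255,-68,-102,0,0],[255,-90,-136,0,0],[255,-112,-170,0,0],[255,-135,-205,20,0],[255,-135,-205,60,0],[255,-135,-205,100,0],[255,-135,-205,130,0],[255,-135,-205,130,0]]}}

```text
time_s: 3.17
tool_pos: [426.6, -39.2, 85.4]
tool_rot: [[-0.982, 0.188, -0.012], [0.188, 0.982, 0.002], [0.012, -0.0, -1.0]]
force: [-0.3, 0.3, -1.0]
opening: 0.5
gripper_force: 0.0
```

```bash
cat >> h.py <<'E'
f=np.array([.982,-.187]);l=np.array([.187,.982]);M=np.array([681.,2.9])
def bay(P): d=np.asarray(P)[:2]-M; return np.round([d@f,d@l],1)
def look(name=None):
    """base pose in the bay frame, from colour (top) and the networks"""
    p,_=shot("top",name)
    hh,s,v=cv2.split(cv2.cvtColor(p,cv2.COLOR_BGR2HSV))
    roi=np.zeros(hh.shape,bool);roi[110:240,225:350]=1
    for a,c,r,P in comps((s<50)&(v>130)&roi,"top",22): print("white",a,bay(r[0]),np.round(r[1]),round(r[2],1))
    for cam in("top","side"):
        if cam=="side": shot("side",name and name+"s")
        for n in("rear_left","rear_right","front_left","front_right","base_center"):
            print(cam,n,[(bay(ray(cam,r["at"],11)).tolist(),round(r["conf"],2)) for r in pinpoint(n,cam)[:2] if r["conf"]>.4])
    s=monitor.get_state();print("tcp",s["time_s"],bay(s["tool_pos"]),s["tool_pos"].round(1) if hasattr(s["tool_pos"],"round") else s["tool_pos"],np.round(s["force"],1))
E
python3 -c "
from h import *
look('a1')"
```

```text
white 185 [ 51.5 129.9] [ 21. 106.] 79.4
white 207 [  52.1 -130.9] [ 22. 103.] 78.8
white 125 [-169.2   66.3] [46. 26.] 76.3
top rear_left [([-185.1, 73.5], 0.98)]
top rear_right []
top front_left [([-46.4, 54.1], 0.71)]
top front_right [([-56.5, -92.7], 0.59)]
top base_center [([-115.0, -12.5], 0.81)]
side rear_left [([-84.8, 385.2], 0.73), ([-132.0, -439.3], 0.7)]
side rear_right [([-189.8, -84.3], 0.94)]
side front_left []
side front_right [([-59.9, -86.6], 0.79)]
side base_center []
tcp 3.7667 [-237.9  -88.3] [430.7 -39.3  93.2] [ 0.3  0.6 -0.6]
```

>>> {"name": "play_rows", "arguments": {"series": [[255,0,0,40,0],[255,0,0,80,0],[255,0,0,84,0],[255,-20,0,84,0],[255,-35,0,84,0],[255,-40,0,84,0],[255,-46,0,84,0],[255,-52,0,84,0],[255,-58,0,84,0],[255,-64,0,84,0]]}}

```text
time_s: 4.6
tool_pos: [491.0, -52.3, 9.6]
tool_rot: [[-0.982, 0.188, -0.006], [0.188, 0.982, -0.002], [0.006, -0.003, -1.0]]
force: [-11.3, -3.6, 5.6]
opening: 0.8
gripper_force: 5.4
```

```bash
python3 -c "
from h import *
look('a2')"
```

```text
white 184 [ 51.5 129.9] [ 21. 106.] 79.4
white 209 [  52.1 -131.1] [ 23. 103.] 79.1
white 123 [-166.7   65.5] [46. 25.] 81.7
top rear_left [([-185.8, 69.3], 0.58)]
top rear_right []
top front_left [([-49.4, 77.5], 0.89)]
top front_right [([-174.6, 73.0], 0.67)]
top base_center [([-109.4, -2.8], 0.97)]
side rear_left [([-182.3, 74.7], 0.85), ([50.8, 192.0], 0.57)]
side rear_right [([-163.0, -79.5], 0.68), ([-87.2, 360.9], 0.43)]
side front_left []
side front_right [([-31.4, -72.8], 0.84)]
side base_center [([-107.5, -2.0], 0.8)]
tcp 5.2 [-175.1  -89.3] [492.2 -52.1   9.6] [-4.  -3.3  0.1]
```

>>> {"name": "play_rows", "arguments": {"series": [[255,35,0,0,0],[255,52,0,0,0],[255,52,35,0,0],[255,52,70,0,0],[255,52,105,0,0],[255,52,140,0,0],[255,52,162,0,0],[255,52,162,0,0],[255,52,162,0,0]]}}

```text
time_s: 5.95
tool_pos: [472.7, 118.4, 9.7]
tool_rot: [[-0.983, 0.185, 0.001], [0.185, 0.983, -0.0], [-0.001, -0.0, -1.0]]
force: [-0.1, 1.4, 0.2]
opening: 0.3
gripper_force: 0.0
```

>>> {"name": "play_rows", "arguments": {"series": [[255,-25,0,0,0],[255,-34,0,0,0],[255,-40,0,0,0],[255,-46,0,0,0],[255,-52,0,0,0],[255,-52,0,0,0]]}}

```text
time_s: 6.45
tool_pos: [523.0, 107.8, 8.9]
tool_rot: [[-0.982, 0.188, -0.003], [0.188, 0.982, 0.002], [0.003, 0.002, -1.0]]
force: [-3.9, 2.8, 0.7]
opening: 0.7
gripper_force: 1.6
```

```bash
python3 -c "
from h import *
look('a3')"
```

```text
white 192 [ 51.4 129.4] [ 21. 106.] 80.2
white 211 [  52.  -131.1] [ 23. 103.] 78.7
top rear_left [([66.8, 214.4], 0.58)]
top rear_right [([-158.5, -92.2], 0.85)]
top front_left [([-33.8, 57.5], 0.68)]
top front_right [([-34.1, -87.7], 0.89)]
top base_center [([-88.7, 1.5], 0.67)]
side rear_left [([-161.4, 78.2], 0.97)]
side rear_right [([-167.2, -87.1], 0.85)]
side front_left []
side front_right [([-31.8, -87.6], 0.57)]
side base_center []
tcp 7.05 [-174.8   73.1] [522.9 107.5   8.8] [-4.7  2.7  2.7]
```

>>> {"name": "play_rows", "arguments": {"series": [[255,35,0,0,0],[255,52,0,0,0],[255,52,-35,0,0],[255,52,-70,0,0],[255,52,-105,0,0],[255,52,-140,0,0],[255,52,-160,0,0],[255,52,-160,0,0],[255,30,-160,0,0],[255,10,-160,0,0]]}}

```text
time_s: 7.88
tool_pos: [484.5, -48.3, 9.1]
tool_rot: [[-0.982, 0.189, 0.002], [0.189, 0.982, -0.001], [-0.002, -0.0, -1.0]]
force: [0.7, 0.8, 0.2]
opening: 0.7
gripper_force: 0.0
```

>>> {"name": "play_rows", "arguments": {"series": [[255,-7,0,0,0],[255,-13,0,0,0],[255,-19,0,0,0],[255,-25,0,0,0],[255,-31,0,0,0],[255,-37,0,0,0],[255,-37,0,0,0],[255,0,0,0,0],[255,26,0,0,0],[255,26,0,0,0]]}}

```text
time_s: 8.72
tool_pos: [453.9, -41.4, 6.6]
tool_rot: [[-0.982, 0.187, -0.006], [0.187, 0.982, 0.001], [0.006, -0.0, -1.0]]
force: [-0.4, 0.6, 0.1]
opening: 0.3
gripper_force: 0.0
```

```bash
python3 -c "
from h import *
look('a4')"
```

```text
white 186 [ 51.4 129.6] [ 21. 106.] 79.8
white 210 [  52.  -131.1] [ 23. 103.] 78.7
white 121 [-144.2   66.5] [47. 30.] 82.1
top rear_left [([-155.9, 70.0], 0.87)]
top rear_right []
top front_left [([-37.2, 79.9], 0.57)]
top front_right [([-12.3, -73.1], 0.77)]
top base_center [([-77.8, 0.9], 0.84)]
side rear_left [([-157.7, 73.9], 0.7)]
side rear_right [([-133.3, -87.7], 0.73), ([-312.0, 334.7], 0.59)]
side front_left [([-30.5, 89.2], 0.86)]
side front_right [([-2.7, -60.5], 0.93)]
side base_center [([-74.2, -1.8], 0.66)]
tcp 9.3167 [-210.   -86.4] [458.5 -42.7   8.6] [0.5 0.2 0.1]
```

>>> {"name": "play_rows", "arguments": {"series": [[255,0,40,0,0],[255,0,80,0,0],[255,0,120,0,0],[255,0,160,0,0],[255,0,160,0,0],[255,-20,160,0,0],[255,-36,160,0,0],[255,-42,160,0,0]]}}

```text
time_s: 9.98
tool_pos: [529.4, 107.4, 8.3]
tool_rot: [[-0.982, 0.186, -0.003], [0.186, 0.982, 0.002], [0.003, 0.001, -1.0]]
force: [-10.5, 5.5, 6.6]
opening: 0.3
gripper_force: 5.0
```

>>> {"name": "play_rows", "arguments": {"series": [[255,-6,0,0,0],[255,-12,0,0,0],[255,-18,0,0,0],[255,-24,0,0,0],[255,-30,0,0,0],[255,-32,0,0,0],[255,-32,0,0,0],[255,0,0,0,0],[255,28,0,0,0],[255,28,0,0,0]]}}

```text
time_s: 10.82
tool_pos: [497.5, 112.0, 6.7]
tool_rot: [[-0.982, 0.187, -0.006], [0.187, 0.982, -0.0], [0.005, -0.001, -1.0]]
force: [-0.9, -0.0, 0.1]
opening: 0.8
gripper_force: 0.0
```

```bash
python3 -c "
from h import *
look('a5')"
```

```text
white 190 [ 51.4 129.6] [ 21. 106.] 79.8
white 214 [  50.9 -131.1] [ 23. 105.] 78.7
white 115 [-120.4  -89.4] [43. 25.] 77.8
top rear_left [([-117.8, 79.0], 0.8), ([0.6, -95.6], 0.59)]
top rear_right [([-134.2, -94.8], 0.8)]
top front_left [([1.2, 59.8], 0.81), ([-63.8, -3.6], 0.62)]
top front_right [([6.8, -96.5], 0.6)]
top base_center [([-57.2, -8.6], 0.69)]
side rear_left [([-127.4, 70.0], 0.68)]
side rear_right [([-133.7, -89.2], 0.81)]
side front_left []
side front_right [([4.8, -82.8], 0.92)]
side base_center [([-65.2, -23.1], 0.56)]
tcp 11.4167 [-195.9   73.5] [502.3 111.8   8.6] [-0.3  0.2 -0.6]
```

>>> {"name": "play_rows", "arguments": {"series": [[255,0,-40,0,0],[255,0,-80,0,0],[255,0,-120,0,0],[255,0,-160,0,0],[255,0,-165,0,0],[255,0,-165,0,0],[255,-25,-165,0,0],[255,-45,-165,0,0],[255,-53,-165,0,0]]}}

```text
time_s: 12.17
tool_pos: [524.4, -59.1, 8.7]
tool_rot: [[-0.982, 0.186, -0.001], [0.186, 0.982, 0.0], [0.001, 0.0, -1.0]]
force: [-9.0, -1.3, 7.3]
opening: 0.7
gripper_force: 5.1
```

>>> {"name": "play_rows", "arguments": {"series": [[255,-6,0,0,0],[255,-12,0,0,0],[255,-18,0,0,0],[255,-24,0,0,0],[255,-26,0,0,0],[255,-26,0,0,0],[255,10,0,0,0],[255,38,0,0,0],[255,38,0,0,0]]}}

```text
time_s: 12.92
tool_pos: [481.2, -50.5, 6.2]
tool_rot: [[-0.983, 0.185, -0.007], [0.185, 0.983, 0.002], [0.007, 0.0, -1.0]]
force: [-0.5, 0.4, 0.2]
opening: 0.5
gripper_force: 0.0
```

```bash
python3 -c "
from h import *
look('a6')"
```

```text
white 185 [ 51.4 129.7] [ 21. 106.] 79.6
white 185 [  58.5 -131. ] [23. 90.] 78.4
white 126 [-104.1   64.8] [46. 38.] 85.3
top rear_left [([-125.0, 61.3], 0.81), ([3.4, 64.0], 0.74)]
top rear_right []
top front_left [([-1.3, 72.4], 0.67)]
top front_right [([16.8, -71.9], 0.7)]
top base_center [([-37.3, -4.8], 0.94), ([37.0, 8.5], 0.67)]
side rear_left [([-115.2, 70.8], 0.8), ([39.9, 2.8], 0.51)]
side rear_right [([-109.4, -89.5], 0.95)]
side front_left [([6.6, 75.1], 0.73)]
side front_right [([29.1, -75.1], 0.84)]
side base_center [([-48.5, -17.9], 0.84), ([20.6, -219.6], 0.72)]
tcp 13.5167 [-180.9  -91.4] [486.1 -53.1   8.6] [-0.5  0.1  0.6]
```

>>> {"name": "play_rows", "arguments": {"series": [[255,0,40,0,0],[255,0,80,0,0],[255,0,120,0,0],[255,0,160,0,0],[255,0,161,0,0],[255,0,161,0,0],[255,-25,161,0,0],[255,-45,161,0,0],[255,-50,161,0,0]]}}

```text
time_s: 14.27
tool_pos: [566.0, 94.4, 8.4]
tool_rot: [[-0.982, 0.189, -0.001], [0.189, 0.982, 0.0], [0.001, -0.0, -1.0]]
force: [-9.1, 5.2, 5.4]
opening: 0.4
gripper_force: 4.9
```

>>> {"name": "play_rows", "arguments": {"series": [[255,-6,0,0,0],[255,-12,0,0,0],[255,-18,0,0,0],[255,-24,0,0,0],[255,-26,0,0,0],[255,-26,0,0,0],[255,10,0,0,0],[255,38,0,0,0],[255,38,0,0,0]]}}

```text
time_s: 15.02
tool_pos: [522.7, 102.3, 6.4]
tool_rot: [[-0.982, 0.188, -0.006], [0.188, 0.982, -0.001], [0.006, -0.002, -1.0]]
force: [-0.4, -0.2, -0.7]
opening: 0.1
gripper_force: 0.0
```

Run:
```python
from h import *
look('a7')
import cv2
a=cv2.imread("pics/a7.png")[110:230,220:360];cv2.imwrite("pics/a7c.png",cv2.resize(a,(700,600),interpolation=cv2.INTER_CUBIC))
```

```text
white 192 [ 51.4 129.6] [ 21. 106.] 79.8
white 161 [  66.  -131.1] [23. 75.] 79.1
white 116 [-92.1 -90.3] [42. 25.] 76.3
top rear_left [([-98.9, 70.6], 0.72)]
top rear_right [([-105.0, -95.2], 0.7)]
top front_left [([29.1, 54.3], 0.64), ([-89.3, 66.9], 0.47)]
top front_right [([21.6, -91.0], 0.63)]
top base_center [([-30.4, -17.3], 0.72)]
side rear_left [([-97.4, 70.4], 0.86)]
side rear_right [([-104.1, -86.9], 0.75)]
side front_left []
side front_right [([27.3, -91.5], 0.79), ([-111.0, -86.0], 0.71)]
side base_center [([-38.6, -25.1], 0.92)]
tcp 15.6167 [-168.9   69.5] [528.1 102.8   8.6] [-0.4 -0.4 -0.2]
```

View pics/a7c.png

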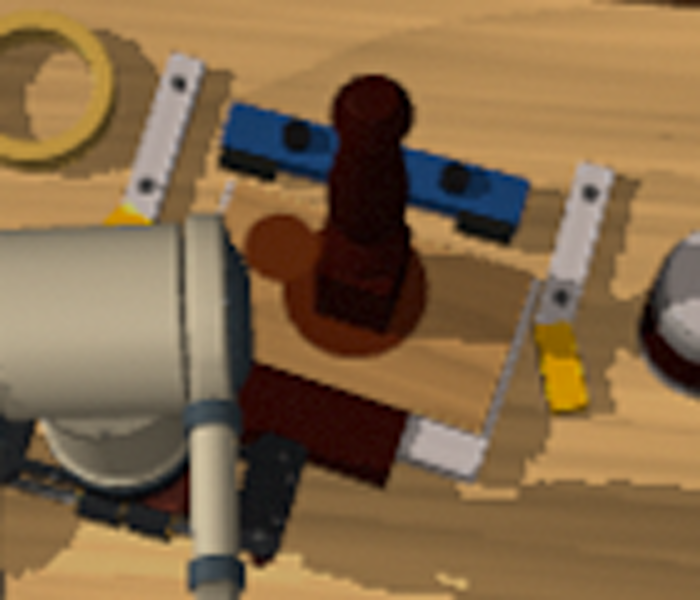

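>>> {"name": "play_rows", "arguments": {"series": [[255,0,-40,0,0],[255,0,-80,0,0],[255,0,-120,0,0],[255,0,-160,0,0],[255,0,-163,0,0],[255,0,-163,0,0],[255,-25,-163,0,0],[255,-45,-163,0,0],[255,-51,-163,0,0],[255,-56,-163,0,0]]}}

```text
time_s: 16.45
tool_pos: [551.3, -66.2, 8.4]
tool_rot: [[-0.983, 0.186, -0.005], [0.186, 0.983, 0.001], [0.005, -0.0, -1.0]]
force: [-12.3, -0.1, 9.1]
opening: 0.6
gripper_force: 5.8
```

>>> {"name": "play_rows", "arguments": {"series": [[255,-4,0,0,0],[255,-8,0,0,0],[255,-11,0,0,0],[255,-11,0,0,0]]}}

```text
time_s: 16.78
tool_pos: [560.9, -69.1, 8.2]
tool_rot: [[-0.982, 0.186, -0.006], [0.186, 0.983, -0.001], [0.006, -0.002, -1.0]]
force: [-6.7, -2.2, 4.2]
opening: 0.8
gripper_force: 3.7
```

```bash
python3 -c "
from h import *
look('a8')"
```

```text
white 184 [ 51.5 129.9] [ 21. 106.] 79.4
white 40 [  93.3 -131.8] [22. 21.] 75.3
white 118 [-83.1  63.4] [46. 25.] 77.7
white 36 [-187.8  -36.9] [30. 10.] 31.1
top rear_left [([-93.1, 64.2], 0.78)]
top rear_right [([-87.9, -93.4], 0.9), ([19.0, -222.2], 0.44)]
top front_left [([33.7, 52.4], 0.85)]
top front_right [([-97.7, 376.1], 0.68)]
top base_center [([-25.6, -6.6], 0.66)]
side rear_left []
side rear_right []
side front_left []
side front_right [([31.4, -85.7], 0.97)]
side base_center [([-23.3, -14.1], 0.83), ([2.6, -436.5], 0.43)]
tcp 17.3833 [-104.5  -93.1] [560.9 -69.1   8.1] [-7.3 -2.6  4.3]
```

>>> {"name": "play_rows", "arguments": {"series": [[255,-3,0,0,0],[255,-6,0,0,0],[255,-9,0,0,0],[255,-9,0,0,0]]}}

```text
time_s: 17.72
tool_pos: [569.2, -71.0, 8.1]
tool_rot: [[-0.982, 0.186, -0.007], [0.186, 0.982, -0.001], [0.007, -0.002, -1.0]]
force: [-9.1, -3.9, 4.6]
opening: 0.5
gripper_force: 4.7
```

>>> {"name": "play_rows", "arguments": {"series": [[255,-1.5,0,0,0],[255,-3,0,0,0],[255,-3,0,0,0]]}}

```text
time_s: 17.97
tool_pos: [569.4, -71.1, 8.1]
tool_rot: [[-0.982, 0.186, -0.014], [0.186, 0.983, -0.0], [0.013, -0.003, -1.0]]
force: [-22.0, -2.1, 12.6]
opening: 0.5
gripper_force: 10.7
```

>>> {"name": "play_rows", "arguments": {"series": [[255,20,0,0,0],[255,55,0,0,0],[255,58,0,0,0],[255,58,40,0,0],[255,58,80,0,0],[255,58,120,0,0],[255,58,160,0,0],[255,58,160,0,0],[255,35,160,0,0],[255,20,160,0,0]]}}

```text
time_s: 18.8
tool_pos: [585.6, 90.9, 8.5]
tool_rot: [[-0.983, 0.184, 0.0], [0.184, 0.983, -0.0], [-0.0, -0.0, -1.0]]
force: [-0.1, -0.2, 0.4]
opening: 0.5
gripper_force: 0.0
```

>>> {"name": "play_rows", "arguments": {"series": [[255,-3,0,0,0],[255,-6,0,0,0],[255,-9,0,0,0],[255,-12,0,0,0],[255,-15,0,0,0],[255,-15,0,0,0]]}}

```text
time_s: 19.3
tool_pos: [597.7, 88.5, 8.5]
tool_rot: [[-0.983, 0.186, -0.005], [0.186, 0.983, 0.004], [0.005, 0.003, -1.0]]
force: [-6.0, 6.5, 3.1]
opening: 0.2
gripper_force: 3.4
```

```bash
python3 -c "
from h import *
look('a9')"
```

```text
white 15 [101.4 129.8] [ 7. 16.] 5.0
white 126 [  73.4 -131.2] [23. 60.] 78.4
white 33 [-181.2  127.5] [32.  8.] 50.0
top rear_left [([14.3, -225.2], 0.57)]
top rear_right [([-81.4, -96.9], 0.83)]
top front_left [([37.7, 59.6], 0.92)]
top front_right [([39.8, -90.6], 0.61)]
top base_center [([-20.4, -3.8], 0.88)]
side rear_left [([-90.7, 68.2], 0.7), ([38.9, -6.6], 0.41)]
side rear_right [([-82.9, -90.6], 0.64)]
side front_left [([41.3, 66.7], 0.58)]
side front_right [([60.9, -84.2], 0.66)]
side base_center [([-25.4, -0.6], 0.65), ([-14.2, -13.2], 0.63)]
tcp 19.9 [-97.8  68.3] [597.7  88.3   8.5] [-5.9  6.   2.3]
```

>>> {"name": "play_rows", "arguments": {"series": [[255,-1,0,0,0],[255,-2,0,0,0],[255,-2,0,0,0]]}}

```text
time_s: 20.15
tool_pos: [599.0, 88.3, 8.5]
tool_rot: [[-0.983, 0.186, -0.006], [0.186, 0.983, 0.004], [0.006, 0.003, -1.0]]
force: [-7.7, 7.2, 3.9]
opening: 0.3
gripper_force: 4.6
```

>>> {"name": "play_rows", "arguments": {"series": [[255,-1,0,0,0],[255,-2,0,0,0],[255,-2,0,0,0]]}}

```text
time_s: 20.4
tool_pos: [600.4, 88.2, 8.5]
tool_rot: [[-0.983, 0.186, -0.007], [0.186, 0.983, 0.004], [0.008, 0.003, -1.0]]
force: [-9.9, 6.6, 6.2]
opening: 0.3
gripper_force: 6.0
```

>>> {"name": "play_rows", "arguments": {"series": [[255,-1,0,0,0],[255,-2,0,0,0],[255,-2,0,0,0]]}}

```text
time_s: 20.65
tool_pos: [600.4, 88.2, 8.5]
tool_rot: [[-0.983, 0.185, -0.012], [0.185, 0.983, 0.004], [0.012, 0.002, -1.0]]
force: [-18.5, 8.1, 11.2]
opening: 0.2
gripper_force: 10.1
```

>>> {"name": "play_rows", "arguments": {"series": [[255,-1,0,0,0],[255,-2,0,0,0],[255,-2,0,0,0]]}}

```text
time_s: 20.9
tool_pos: [600.4, 88.2, 8.5]
tool_rot: [[-0.983, 0.185, -0.016], [0.185, 0.983, 0.005], [0.017, 0.002, -1.0]]
force: [-27.1, 7.6, 16.1]
opening: 0.4
gripper_force: 14.2
```

>>> {"name": "play_rows", "arguments": {"series": [[255,20,0,0,0],[255,55,0,0,0],[255,60,0,0,0],[255,60,-40,0,0],[255,60,-80,0,0],[255,60,-120,0,0],[255,60,-160,0,0],[255,60,-160,0,0],[255,35,-160,0,0],[255,18,-160,0,0]]}}

```text
time_s: 21.73
tool_pos: [560.6, -70.0, 8.9]
tool_rot: [[-0.982, 0.189, 0.001], [0.189, 0.982, 0.0], [-0.001, 0.0, -1.0]]
force: [1.3, 0.3, 0.3]
opening: 0.5
gripper_force: 0.0
```

>>> {"name": "play_rows", "arguments": {"series": [[255,-3,0,0,0],[255,-6,0,0,0],[255,-8,0,0,0],[255,-10,0,0,0],[255,-10,0,0,0]]}}

```text
time_s: 22.15
tool_pos: [569.6, -70.6, 8.5]
tool_rot: [[-0.982, 0.187, -0.001], [0.187, 0.982, 0.0], [0.001, 0.0, -1.0]]
force: [-0.3, -0.1, -0.1]
opening: 0.5
gripper_force: 0.0
```

>>> {"name": "play_rows", "arguments": {"series": [[255,-1,0,0,0],[255,-2,0,0,0],[255,-2,0,0,0]]}}

```text
time_s: 22.4
tool_pos: [569.8, -70.6, 8.6]
tool_rot: [[-0.982, 0.187, -0.005], [0.187, 0.982, 0.001], [0.005, 0.0, -1.0]]
force: [-8.7, 2.1, 5.2]
opening: 0.2
gripper_force: 4.5
```

>>> {"name": "play_rows", "arguments": {"series": [[255,-1,0,0,0],[255,-2,0,0,0],[255,-2,0,0,0]]}}

```text
time_s: 22.65
tool_pos: [569.8, -70.6, 8.6]
tool_rot: [[-0.982, 0.187, -0.01], [0.187, 0.982, 0.002], [0.01, 0.0, -1.0]]
force: [-17.0, 3.3, 11.5]
opening: 0.6
gripper_force: 8.8
```

>>> {"name": "play_rows", "arguments": {"series": [[255,-1,0,0,0],[255,-2,0,0,0],[255,-2,0,0,0],[255,-2,0,0,0],[255,-2,0,0,0]]}}

```text
time_s: 23.07
tool_pos: [569.8, -70.7, 8.6]
tool_rot: [[-0.982, 0.187, -0.014], [0.187, 0.982, 0.003], [0.014, -0.0, -1.0]]
force: [-25.1, 4.8, 15.5]
opening: 0.2
gripper_force: 13.0
```

>>> {"name": "play_rows", "arguments": {"series": [[255,15,0,0,0],[255,50,0,0,0],[255,90,0,0,0],[255,130,0,0,0],[255,130,0,-40,0],[255,130,0,-80,0],[255,130,-30,-100,0],[255,130,-60,-100,0],[255,130,-80,-100,0],[255,130,-80,-100,0]]}}

```text
time_s: 23.9
tool_pos: [432.7, -129.1, 109.5]
tool_rot: [[-0.982, 0.19, 0.002], [0.19, 0.982, -0.002], [-0.002, -0.002, -1.0]]
force: [-0.2, 0.5, -0.1]
opening: 0.3
gripper_force: 0.0
```

Run:
```python
from h import *
look('b1')
a=cv2.imread("pics/b1.png")[110:230,220:360];cv2.imwrite("pics/b1c.png",cv2.resize(a,(700,600),interpolation=cv2.INTER_CUBIC))
```

```text
white 186 [ 51.4 129.6] [ 21. 106.] 79.8
white 123 [  73.8 -131. ] [22. 60.] 79.1
white 120 [-70.9  64.6] [45. 27.] 78.2
white 89 [-71.9 -87. ] [34. 24.] 75.9
top rear_left [([-73.3, 74.8], 0.72)]
top rear_right [([-89.9, -85.3], 0.87)]
top front_left [([44.8, 58.8], 0.78)]
top front_right [([44.9, -100.3], 0.68)]
top base_center [([-15.5, -3.7], 0.79), ([-81.0, 68.4], 0.73)]
side rear_left [([-75.0, 71.0], 0.98)]
side rear_right [([-81.1, -86.5], 0.6)]
side front_left [([44.8, 67.6], 0.75)]
side front_right [([42.1, -81.0], 0.93), ([50.5, 9.2], 0.5)]
side base_center [([-85.7, 77.3], 0.62), ([-25.5, -22.3], 0.58)]
tcp 24.5 [-219.1 -173. ] [ 433.3 -126.1  108.5] [ 0.6  0.4 -0.4]
```

View pics/b1c.png

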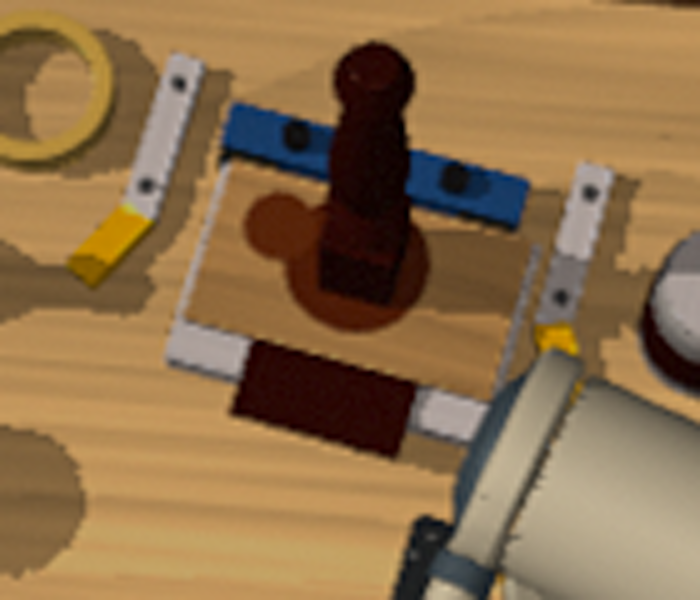

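The picture shows the base square in the bay and bearing on both buffers, at about (225,158) and (515,228) in the crop. The arm is clear of it, so I'm handing in.

```bash
python3 -c "
from rig import *
print(ticket.close_job())"
```

```text
the job is handed in; nothing more can be done
None
```

The base is home: square in the bay to within about 0.01 rad and seated on both buffers. I pressed each side with about 25 N at the finger, backed the arm clear and handed the job in at about 24.5 s; no verdict was returned.

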